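# Pull the filter of a bench fume extractor for inspection

### The arm

A 6-joint arm with a two-finger parallel gripper is mounted at the origin on the work surface. World frame = base frame: x ahead of the robot, y to its left, z up, the work surface at z = 0. Lengths are in m, angles in rad, forces in N, time in s.
With the tool pointing down it reaches from about 0.35 to 0.85 m from the base axis. Payload 8.1 kg.
Tool frame: the origin (TCP) lies on the front face of the gripper's body, between the roots of the fingers; the fingertips stand 84 mm ahead of it and the grasp point (between the pads) lies 65 mm ahead of it; x points along the fingers, y is the direction in which the jaws open and shut, and the axes are right-handed (so a half turn about x gives the same grasp; the last joint's range is limited). The gripper opens to 93 mm and grips with 3 to 60 N. Pads are 15 mm wide; open, the fingers measure 128 mm over their backs; the gripper's body (75 mm by 188 mm) begins 65 mm behind the grasp point.
Start: joints at [-1.303, 0.13, 1.488, -0, 1.523, -0.085], TCP at [0.207, -0.563, 0.303] pointing down, gripper open.
Joint ranges: [-2.96, 2.96], [-0.89, 2.26], [0.02, 2.5], [-1.34, 4.48], [0, 2.73], [-2.66, 2.66]. Speed limits (rad/s): [2.39, 2.39, 2.79, 3.14, 3.14, 3.14].

### API

Orientations are given as a rotation vector (axis times angle).
In Python, from plant import telemetry, read_camera, camera_params, robot gives the robot as it stands.
- The arm moves only by the tool step_arm, never from a script. Its argument "commands" is a list of rows, each an object with "xyz": the shift along the tool's x, y, z in mm, a list of three; "turn": the turn, a rotation vector about the tool's x, y, z in rad, a list of three; "grip": the finger opening in mm, from 0 to 93. In form: [{"xyz": [dx, dy, dz], "turn": [ax, ay, az], "grip": grip}, ...]. A call has 1 to 12 rows; each row is the pose to reach, as a shift and turn from the pose commanded when the call began, along the tool's axes at that moment; what a row does not reach only later rows make up. A row lasts 1/8 s, in which the tool goes at most 62.5 mm and 10.7 degrees, less where a joint would pass 70% of its speed; a pose out of reach is approached as far as the arm can. A call with a gripper value outside its range is refused whole. The fingers move at their own pace and stop on an object; "force" is the grip in N (left out, the last holds). Time passes only in rows, so rows that repeat a pose let the fingers close. It gives the time, the measured TCP pose, the force and the opening at its end, in the units of the state.
- telemetry.read_state(): the state, without advancing time (a new reading comes with each control period).
- read_camera(name): name is "side" or "top"; returns the picture (384x512x3 uint8, red, green, blue); there is no depth.
- camera_params(name): a dict with "mtx" (3x3 intrinsics, pixels), "rvec" (rotation vector, rad) and "tvec" (3), from world to camera coordinates, as OpenCV has them. Camera axes: x right, y down, z forward; pixel columns grow to the right and rows downward; lengths in m; the calibration is good to about 2 mm. A picture is of the moment at which its call begins. camera_params takes no time and is no camera call.
- robot.close_job(): hands the job in, once; it reports no verdict.
The state is a dict: "t": time; "q": joint angles; "dq": joint speeds; "joint_torque": joint torques, N m; "tool_pos": TCP position; "orientation": TCP orientation; "force": force on the tool from outside, world axes, zero at the start; "wrist_torque": the same for the moment, N m; "opening": finger opening in m.
Only numpy, scipy, OpenCV 4.12 (cv2) and the standard library are available. Lean on these libraries where they do the work, as an engineer would, in place of code of your own. Each camera call takes 0.05 s, during which the arm holds its last target. There are 200 camera calls.

### The job

The fume extractor's filter is due for a look, but the cleaner bottle has toppled onto its top flap: first stand the bottle upright on the bench, clear of the steel tray, and let go of it. Then swing the flap wide open, draw the filter cassette with the blue pull tab up out of the machine, and hold it still and upright, a hand's breadth above the steel tray, with its whole lower edge over the tray so that loose dust falls in. Finish while still holding it there, with the flap left open, the bottle standing, and the tray, solder spool, screwdriver and tip-cleaner pot left where they were.

Things in the scene. Friction and masses are not known exactly. Their poses are not given: they have to be found in the camera images.
- extractor: Grey bench fume extractor, fixed: an open-topped box 170 deep (its x), 190 wide (its y), 154 high, walls 4 thick. Origin on the bench under its centre, z up; its front (black louvred grille) faces its -x, roughly to the robot. The filter cassette stands inside, across the machine, 50 in front of the centre; a black fan block, top 124 above the bench, stands from 5 to 45 behind the centre.
- flap (a joint): Opening angle of the grey top flap in rad: 0 shut (level), grows as the front edge swings up and over to the back, stop at 1.75 (leaning back 10 degrees past upright). The stiff hinge keeps it wherever it is left; about 2 to 3 N at the tab moves it.
- flap_hinge (a point): Point on the hinge line of the flap, in the middle of its width, 159 above the bench, 88 behind the extractor's centre; the hinge line runs along the extractor's y. The flap is a plate 176 long, 194 wide and 8 thick, centred in height on the hinge line, so that its top face is 163 above the bench when shut.
- flap_tab (a point): Grip point in the orange tab at the middle of the flap's front edge: 200 from the hinge line; when shut, 159 above the bench and 112 in front of the extractor's centre. The tab is 32 wide (extractor's y), 10 thick and juts 37 out from that edge, with free air below; this point is 24 out from the edge. Its axes turn with the flap (those of the extractor when shut).
- bottle: Square-section plastic cleaner bottle, closed, white with a yellow label band and a blue round cap: 46 by 46, body 100 tall, then a round shoulder to 110 and a cap 26 across to 134. About 0.2 kg. Origin at the centre of its underside, its z runs to the cap. At the start it lies on one side on the shut flap, cap roughly towards +y (the robot's left), its axis 23 above the flap's top face.
- cassette: Filter cassette: white frame 130 wide (its y), 110 high (its z), 20 thick (its x), grey pleats, about 0.16 kg. Origin at the middle of its lower edge, 10 above the bench in the machine, where its axes are the extractor's and it stands loosely (2 to 3.5 play) in two upright channels as high as itself. A blue pull tab stands on the middle of its top. Hidden under the flap at the start.
- cassette_tab (a point): Centre of the blue pull tab, 127 above the cassette's lower edge (137 above the bench at the start). The tab is 36 wide (cassette's y), 10 thick (x) and 34 high, from 110 to 144 above the lower edge; the box is free for fingers beside it, down to the top of the frame.
- corner_left (a point): End of the cassette's lower edge at its +y side, 65 from the middle.
- corner_right (a point): End of the cassette's lower edge at its -y side, 65 from the middle.
- tray: Shallow open steel tray, loose, 210 long (its x), 130 wide (its y), 25 high, walls and floor 4 thick. Origin under its centre. Left or right of the extractor.
- spool: Bystander: solder spool standing on its flange, 56 across, 42 high; origin under its centre. On the other side from the tray.
- screwdriver: Bystander: yellow-handled screwdriver, 150 long, lying on the bench between the robot and the extractor, along its own x; origin under its middle.
- tip_pot: Bystander: dark steel tip-cleaner pot with brass wool, 68 across, 55 high, beyond the extractor; origin under its centre.
Mind the look-alikes: they are no part of the job. Several things look just like the tray: the one meant starts farthest to the robot's left.

How it is judged:
On the way, in this order (a step that is already met when the one before it is completed fails the run):
1. the bottle stands upright on the bench, let go (angle between bottle's own z axis and vertical below 0.12 rad and height (world z) of bottle below 0.006 m and contact force between the fingers and bottle below 0.05 N and linear speed of bottle below 0.02 m/s and contact force between bottle and tray below 0.05 N), for 0.2 s.
2. the flap is swung open past 75 degrees (value of joint flap above 1.31 rad), for 0.1 s.
3. the cassette is drawn up, its lower edge clear of the machine's walls (height (world z) of each of corner_left, corner_right above 0.156 m and contact force between the fingers and cassette above 0.5 N), for 0.1 s.
At the end, for the whole second after the job is handed in: Fingers hold the cassette still, under 15 deg off upright, lower edge wholly inside the tray outline seen from above, 80 mm or more above the bench, touching nothing else; flap open over 1.2 rad; bottle upright (7 deg) on the bench, not in the tray (x of corner_left in the frame of tray between -0.105 and 0.105 m and y of corner_left in the frame of tray between -0.065 and 0.065 m and height (world z) of each of corner_left, corner_right above 0.08 m and x of corner_right in the frame of tray between -0.105 and 0.105 m and y of corner_right in the frame of tray between -0.065 and 0.065 m and angle between cassette's own z axis and vertical below 0.26 rad and linear speed of cassette below 0.03 m/s and angular speed of cassette below 0.3 rad/s and contact force between the fingers and cassette above 0.5 N and contact force between each of cassette, bottle and tray below 0.05 N and contact force between cassette and extractor below 0.05 N and contact force between cassette and bottle below 0.05 N and contact force between cassette and spool below 0.05 N and value of joint flap above 1.2 rad and angle between bottle's own z axis and vertical below 0.12 rad and height (world z) of bottle below 0.006 m and linear speed of bottle below 0.02 m/s); the arm keeps its last pose, push and grip.
It fails at once if the tray shifted by more than 30 mm (distance of tray from where it was at the start of the episode above 0.03 m).
It fails at once if the solder spool shifted by more than 30 mm (distance of spool from where it was at the start of the episode above 0.03 m).
It fails at once if the screwdriver shifted by more than 30 mm (distance of screwdriver from where it was at the start of the episode above 0.03 m).
It fails at once if the tip-cleaner pot shifted by more than 30 mm (distance of tip_pot from where it was at the start of the episode above 0.03 m).
It also fails if it takes over 64 s, if anything falls off the work surface, if the arm or the gripper's body presses on something with over 40 N, if the wrist force passes 120 N, or if a joint passes its speed limit or range.

## Working session

There is one attempt and no reset: what is moved stays moved. The work goes in short steps, Python scripts to look and compute and a tool call to move; the robot and the scene stay as the last step left them, time stands still between calls to the robot, and variables do not carry over. Pictures are saved under pics/ and viewed, about 8 in all and at most 12, crops included, and the job is handed in when it is done.

Besides the shell and the picture viewer there is one more tool, called after "Emit:" as name(argument=value, ...) on one line, values as JSON. step_arm: Moves the arm, as the interface text tells. Its arguments: {"type":"object","properties":{"commands":{"type":"array"},"force":{"type":"number"}},"required":["commands"]}

```bash
mkdir -p pics; ls; python3 - <<'E'
from plant import telemetry, read_camera, camera_params
import cv2,numpy as np
for n in("top","side"):
    im=read_camera(n); cv2.imwrite(f"pics/{n}0.png",im[...,::-1])
    p=camera_params(n); R=cv2.Rodrigues(np.array(p["rvec"]))[0]
    print(n,p["mtx"],(-R.T@np.array(p["tvec"])).round(3),R.round(3).tolist())
print(telemetry.read_state())
E
```

```text
pics
top [[481.04071669   0.         251.20794386]
 [  0.         481.04071669 197.08231027]
 [  0.           0.           1.        ]] [ 0.35  -0.014  1.346] [[0.02, -1.0, -0.005], [-0.996, -0.02, -0.087], [0.087, 0.007, -0.996]]
side [[364.89322014   0.         260.13389912]
 [  0.         364.89322014 194.73008943]
 [  0.           0.           1.        ]] [0.01  0.807 0.807] [[-0.866, -0.499, -0.007], [-0.291, 0.517, -0.805], [0.406, -0.695, -0.593]]
{'t': 0.1, 'q': array([-1.30342468e+00,  1.31066854e-01,  1.48913901e+00, -4.64327969e-05,
        1.52301642e+00, -8.54409234e-02]), 'dq': array([ 0.0012196 , -0.00106491, -0.00056595,  0.00041839,  0.00120128,
       -0.00061196]), 'joint_torque': array([ 8.67587714e-04, -5.61340928e+01, -4.93095231e+01,  7.71432719e-02,
        2.91509094e-02, -6.40646499e-05]), 'tool_pos': array([ 0.20721044, -0.5626913 ,  0.30182069]), 'orientation': array([ 2.02989759,  0.36355498, -2.0302981 ]), 'force': array([ 0.5431202 , -0.02923281,  0.19365607]), 'wrist_torque': array([-0.01664276,  0.05274623,  0.03618202]), 'opening': 0.0933163717347284}
```

View pics/top0.png

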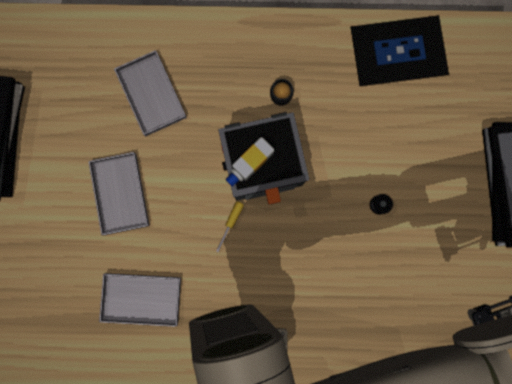

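View pics/side0.png

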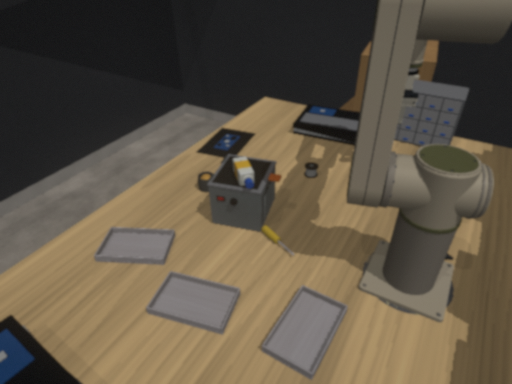

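Top: three trays at about (152,93), (120,192), (142,299); bottle from (268,145) to cap (232,180); orange tab (273,196); extractor around (263,155). Side: the same, with the flap's dark top under the bottle.

```bash
cat > h.py <<'E'
import cv2,numpy as np
from plant import telemetry, read_camera, camera_params
from scipy.spatial.transform import Rotation as Ro
def cam(n):
    p=camera_params(n);R=cv2.Rodrigues(np.array(p["rvec"]))[0];t=np.array(p["tvec"]).ravel()
    return np.array(p["mtx"]),R,t
def ray(n,uv,z):
    K,R,t=cam(n);c=-R.T@t;d=R.T@np.linalg.inv(K)@np.array([uv[0],uv[1],1.]);return c+d*(z-c[2])/d[2]
def proj(n,P):
    p=camera_params(n);return cv2.projectPoints(np.float64(P).reshape(-1,1,3),np.float64(p["rvec"]),np.float64(p["tvec"]),p["mtx"],None)[0][:,0]
def rgb(n,name=None):
    im=read_camera(n)
    if name: cv2.imwrite(f"pics/{name}.png",im[...,::-1])
    return im
def blobs(im,lo,hi,amin=15):
    m=cv2.inRange(cv2.cvtColor(im,cv2.COLOR_RGB2HSV),lo,hi)
    return [c for c in cv2.findContours(m,0,1)[0] if cv2.contourArea(c)>amin]
def state():
    s=telemetry.read_state();R=Ro.from_rotvec(s["orientation"]).as_matrix();return s,R
E
python3 - <<'E'
from h import *
im=cv2.imread("pics/top0.png")[...,::-1].copy()
for nm,lo,hi,z in(("orange",(3,150,80),(14,255,255),.164),("blue",(105,150,60),(125,255,255),.186),("yellow",(20,140,110),(32,255,255),.2)):
    for c in blobs(im,lo,hi,8):
        r=cv2.minAreaRect(c); 
        if r[0][0]<330 : print(nm,r,ray("top",r[0],z).round(3))
g=cv2.cvtColor(im,cv2.COLOR_RGB2HSV)
m=((g[...,1]<70)&(g[...,2]>90)).astype(np.uint8)
for c in cv2.findContours(m,0,1)[0]:
    if cv2.contourArea(c)>60 and cv2.boundingRect(c)[0]<330:
        r=cv2.minAreaRect(c);print("grey",cv2.contourArea(c),r[0],r[1],r[2],ray("top",r[0],.004).round(3),[ray("top",b,.015).round(3)[:2].tolist() for b in cv2.boxPoints(r)])
s=cv2.imread("pics/side0.png")
a=cv2.resize(im[90:220,190:330][...,::-1],None,fx=4,fy=4,interpolation=cv2.INTER_CUBIC);b=cv2.resize(s[140:240,190:300],None,fx=5,fy=5,interpolation=cv2.INTER_CUBIC)
cv2.imwrite("pics/c1.png",cv2.resize(np.hstack([cv2.resize(a,(560,520)),cv2.resize(b,(572,520))]),None,fx=.7,fy=.7))
E
```

```text
orange ((273.0384826660156, 195.69229125976562), (15.100942611694336, 12.747549057006836), 78.69007110595703) [ 0.457 -0.059  0.164]
blue ((232.25001525878906, 179.25), (9.192387580871582, 8.485280990600586), 45.0) [0.493 0.042 0.186]
yellow ((233.70004272460938, 214.10003662109375), (7.602630138397217, 26.385602951049805), 26.56505012512207) [0.408 0.035 0.2  ]
yellow ((253.50003051757812, 157.00001525878906), (17.677669525146484, 16.26345443725586), 45.0) [ 0.547 -0.009  0.2  ]
grey 1564.0 (239.11766052246094, 371.4706115722656) (29.589345932006836, 68.88011932373047) 75.96376037597656 [-0.009  0.019  0.004] [[0.007, 0.119], [0.055, -0.06], [-0.02, -0.081], [-0.067, 0.098]]
grey 2919.5 (141.48443603515625, 296.7490234375) (72.92021942138672, 42.230106353759766) 3.5763344764709473 [0.185 0.292 0.004] [[0.134, 0.391], [0.248, 0.389], [0.239, 0.189], [0.126, 0.192]]
grey 73.5 (128.71839904785156, 315.89703369140625) (89.0152587890625, 41.754878997802734) 33.3262939453125 [0.133 0.325 0.004] [[0.15, 0.456], [0.246, 0.398], [0.118, 0.19], [0.025, 0.248]]
grey 273.5 (241.00001525878906, 169.0) (18.384777069091797, 16.970561981201172) 45.0 [0.545 0.026 0.004] [[0.544, 0.061], [0.579, 0.028], [0.543, -0.009], [0.509, 0.024]]
grey 2827.0 (117.14057922363281, 193.15916442871094) (76.62316131591797, 47.41604232788086) 79.50852966308594 [0.47  0.372 0.004] [[0.561, 0.458], [0.588, 0.329], [0.378, 0.281], [0.352, 0.409]]
grey 176.0 (264.0000305175781, 147.00001525878906) (18.384775161743164, 9.899494171142578) 45.0 [ 0.609 -0.037  0.004] [[0.615, -0.009], [0.635, -0.028], [0.599, -0.065], [0.579, -0.046]]
grey 2744.5 (149.04592895507812, 91.85044860839844) (72.8359146118164, 46.82494354248047) 65.43283081054688 [0.763 0.294 0.004] [[0.825, 0.398], [0.885, 0.279], [0.694, 0.186], [0.636, 0.304]]
grey 78.5 (35.0, 1.5) (3.0, 52.0) 90.0 [1.025 0.637 0.004] [[1.023, 0.707], [1.026, 0.556], [1.017, 0.556], [1.014, 0.706]]
```

View pics/c1.png

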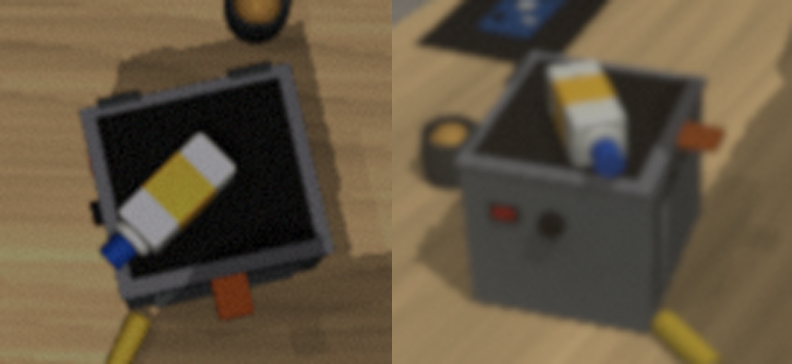

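```bash
python3 - <<'E'
from h import *
f=lambda u,v,z:ray("top",(190+u/2.8,90+v/2.8),z)
C=np.array([f(*c,.163) for c in((82,108),(288,65),(328,250),(122,295))])
print("flap",C.round(3).tolist(),[round(np.linalg.norm(C[i]-C[i-1]),3) for i in range(4)])
m=C.mean(0);d=(C[0]+C[1]-C[2]-C[3]);d2=C[0]+C[3]-C[1]-C[2];print("yaws",np.degrees([np.arctan2(d[1],d[0]),np.arctan2(d2[1],d2[0])])-[0,90])
yaw=(np.arctan2(d[1],d[0])+np.arctan2(d2[1],d2[0])-np.pi/2)/2;ex=np.array([np.cos(yaw),np.sin(yaw),0])
o=m; print("ctr flap",m, "extr", m, "tab by geom", m-ex*.112) # flap covers hinge(88) to -88
print("tab meas",f(233,296,.164), "cassette tab", m-ex*.05)
b=(f(199,132,.209)+f(236,168,.209))/2;e=(f(118,212,.209)+f(155,250,.209))/2;cp=f(117,250,.186)
print("bottle base",b,"end",e,"cap",cp,np.linalg.norm(b-e),np.degrees(np.arctan2(*(e-b)[1::-1])))
w=[np.linalg.norm(f(199,132,.209)-f(236,168,.209)),np.linalg.norm(f(118,212,.209)-f(155,250,.209))];print(w)
K=np.array([[.561,.458],[.588,.329],[.378,.281],[.352,.409]]);print(K.mean(0))
# side check
print(proj("side",[b[0],b[1],.209]),proj("side",m-ex*.112),proj("side",m+[0,0,-.0]))
s=cv2.imread("pics/side0.png")[...,::-1]
for c in blobs(s,(3,150,80),(14,255,255),8): print("orange side",cv2.minAreaRect(c)[0])
for c in blobs(s,(105,150,60),(125,255,255),8): print("blue side",cv2.minAreaRect(c)[0], proj("side",cp))
print(f(257,15,.055),ray("top",(381,204),.042))
E
```

```text
flap [[0.623, 0.078, 0.163], [0.666, -0.105, 0.163], [0.5, -0.143, 0.163], [0.456, 0.038, 0.163]] [np.float64(0.172), np.float64(0.188), np.float64(0.17), np.float64(0.186)]
yaws [13.04642349 13.30057079]
ctr flap [ 0.5611407  -0.03280656  0.163     ] extr [ 0.5611407  -0.03280656  0.163     ] tab by geom [ 0.45208805 -0.05833142  0.163     ]
tab meas [ 0.45710972 -0.05936105  0.164     ] cassette tab [ 0.51245648 -0.04420158  0.163     ]
bottle base [ 0.57816266 -0.04229071  0.209     ] end [0.50695867 0.02541883 0.209     ] cap [0.49317102 0.0427259  0.186     ] 0.09825777962446217 136.4410058134939
[np.float64(0.0444084311332765), np.float64(0.045410239844312306)]
[0.46975 0.36925]
[[240.26585458 156.44347481]] [[276.92905172 176.54862173]] [[243.67124056 171.26626741]]
orange side (274.0, 177.0)
blue side (4.944792747497559, 355.2933654785156) [[249.25429237 182.68181546]]
blue side (249.0, 183.0) [[249.25429237 182.68181546]]
blue side (330.0135192871094, 111.4189224243164) [[249.25429237 182.68181546]]
blue side (314.5, 109.5) [[249.25429237 182.68181546]]
[ 0.74386986 -0.08255223  0.055     ] [ 0.45142494 -0.3568112   0.042     ]
```

Flap sides come out at 0.17 × 0.19 m and the yaw at 13.1°. The side view agrees on both the tab and the cap. The plan is to grip the bottle with the tool pitched 35° down along its axis, pointing from cap to base. I then lift and pitch it 90°, which stands it cap up with the palm above.

```bash
cat >> h.py <<'E'
def goto(name,G,Rt,off=65,cmd=None):
    "print xyz(mm)/turn taking grasp point (off mm ahead of TCP) to G with orientation Rt (None keeps)"
    s,R=state();p=s["tool_pos"]
    if cmd is not None:p,R=cmd
    Rt=R if Rt is None else Rt
    T=np.array(G)-Rt[:,0]*off/1000
    d=R.T@(T-p)*1000;w=Ro.from_matrix(R.T@Rt).as_rotvec()
    print(name,"xyz",d.round(1).tolist(),"turn",w.round(4).tolist(),"deg",round(np.degrees(np.linalg.norm(w)),1),"mm",round(np.linalg.norm(d)),"TCP",T.round(3));return T,Rt
def frame(yaw,pitch,flip=1):
    "x: heading yaw(deg), pitch deg below horizontal; y horizontal"
    y,p=np.radians([yaw,pitch]);x=np.array([np.cos(p)*np.cos(y),np.cos(p)*np.sin(y),-np.sin(p)])
    j=flip*np.array([-np.sin(y),np.cos(y),0]);return np.stack([x,j,np.cross(x,j)],1)
E
python3 - <<'E'
from h import *
s,R=state();print(R.round(3))
for fl in(1,-1):
    goto(f"pre{fl}",[.524-.594*.08,.010+.565*.08,.188+.574*.08],frame(-43.6,35,fl))
    c=goto(f"via{fl}",[.36,-.15,.33],frame(-43.6,80,fl))
    goto("  then",[.524-.594*.08,.010+.565*.08,.188+.574*.08],frame(-43.6,35,fl),cmd=c)
E
```

```text
[[-0.     0.346 -0.938]
 [ 0.002 -0.938 -0.346]
 [-1.    -0.002 -0.   ]]
pre1 xyz [31.5, -534.5, -442.7] turn [-1.846, -0.6, 0.9621] deg 124.1 mm 695 TCP [0.438 0.092 0.271]
via1 xyz [-91.6, -344.8, -281.0] turn [-2.0218, -0.1118, 0.1778] deg 116.5 mm 454 TCP [ 0.352 -0.142  0.394]
  then xyz [103.7, 228.9, -118.9] turn [-0.0, -0.7854, 0.0] deg 45.0 mm 278 TCP [0.438 0.092 0.271]
pre-1 xyz [31.5, -534.5, -442.7] turn [1.0227, 0.8565, 0.5342] deg 82.3 mm 695 TCP [0.438 0.092 0.271]
via-1 xyz [-91.6, -344.8, -281.0] turn [1.1107, 0.1569, 0.0987] deg 64.5 mm 454 TCP [ 0.352 -0.142  0.394]
  then xyz [103.7, -228.9, 118.9] turn [-0.0, 0.7854, -0.0] deg 45.0 mm 278 TCP [0.438 0.092 0.271]
```

Emit:
step_arm(commands=[{"xyz":[-92,-345,-281],"turn":[1.1107,0.1569,0.0987],"grip":93},{"xyz":[-92,-345,-281],"turn":[1.1107,0.1569,0.0987],"grip":93},{"xyz":[-92,-345,-281],"turn":[1.1107,0.1569,0.0987],"grip":93},{"xyz":[-92,-345,-281],"turn":[1.1107,0.1569,0.0987],"grip":93},{"xyz":[-92,-345,-281],"turn":[1.1107,0.1569,0.0987],"grip":93},{"xyz":[-92,-345,-281],"turn":[1.1107,0.1569,0.0987],"grip":93},{"xyz":[-92,-345,-281],"turn":[1.1107,0.1569,0.0987],"grip":93},{"xyz":[-92,-345,-281],"turn":[1.1107,0.1569,0.0987],"grip":93},{"xyz":[-92,-345,-281],"turn":[1.1107,0.1569,0.0987],"grip":93},{"xyz":[-92,-345,-281],"turn":[1.1107,0.1569,0.0987],"grip":93}])

```text
t: 1.35
tool_pos: [0.3517, -0.1425, 0.3943]
orientation: [-1.949, 0.78, 1.635]
force: [-0.1, -0.5, -0.4]
opening: 0.0932
```

```bash
python3 - <<'E'
from h import *
s,R=state();print(s["t"],s["q"].round(2),s["tool_pos"].round(3),R.round(3).tolist())
goto("pre",[.524-.594*.08,.010+.565*.08,.188+.574*.08],frame(-43.6,35,-1))
E
```

```text
1.35 [-0.48 -0.65  1.98 -0.05  1.64  1.84] [ 0.352 -0.142  0.394] [[0.126, -0.689, -0.714], [-0.121, -0.725, 0.678], [-0.985, 0.001, -0.175]]
pre xyz [103.6, -229.5, 118.9] turn [0.0014, 0.7845, -0.0008] deg 44.9 mm 278 TCP [0.438 0.092 0.271]
```

Emit:
step_arm(commands=[{"xyz":[104,-229,119],"turn":[0,0.785,0],"grip":93},{"xyz":[104,-229,119],"turn":[0,0.785,0],"grip":93},{"xyz":[104,-229,119],"turn":[0,0.785,0],"grip":93},{"xyz":[104,-229,119],"turn":[0,0.785,0],"grip":93},{"xyz":[104,-229,119],"turn":[0,0.785,0],"grip":93},{"xyz":[104,-229,119],"turn":[0,0.785,0],"grip":93},{"xyz":[104,-229,119],"turn":[0,0.785,0],"grip":93},{"xyz":[104,-229,119],"turn":[0,0.785,0],"grip":93}])

```text
t: 2.35
tool_pos: [0.4275, -0.0392, 0.3325]
orientation: [-2.61, 0.946, 0.908]
force: [0.2, -0.2, 0.2]
opening: 0.0931
```

```bash
python3 - <<'E'
from h import *
s,R=state();print(s["t"],s["q"].round(2),s["tool_pos"].round(3),R.round(3).tolist())
goto("grasp",[.524,.010,.188],frame(-43.6,35,-1))
rgb("side","s1")
t=rgb("top")
a=cv2.imread("pics/s1.png")
cv2.imwrite("pics/c2.png",np.hstack([cv2.resize(a[80:300,150:400],(450,396)),cv2.resize(t[80:260,170:330,::-1],(352,396))]))
E
```

```text
2.35 [ 0.22 -0.89  2.42 -0.77  1.11  2.66] [ 0.428 -0.039  0.332] [[0.602, -0.64, -0.478], [-0.503, -0.769, 0.395], [-0.62, 0.003, -0.785]]
grasp xyz [58.1, -103.4, 90.4] turn [0.0423, 0.0574, 0.0519] deg 5.1 mm 149 TCP [0.485 0.047 0.225]
```

View pics/c2.png

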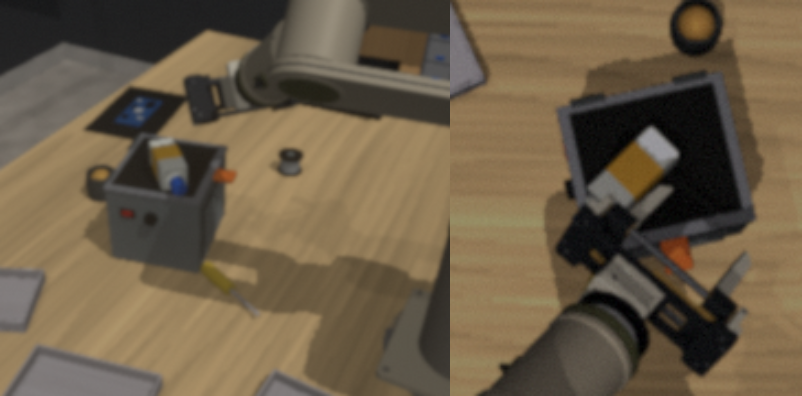

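Joints 2 and 6 hit their limits at that shallow pitch. I'll use the flipped roll with a steeper pitch of 65° at the grasp, which becomes 25° below horizontal when the bottle is placed.

```bash
python3 - <<'E'
from h import *
goto("mid",[.50,-.02,.29],frame(-43.6,65,-1)@Ro.from_rotvec([-1.6,0,0]).as_matrix())
goto("pre",[.533,.001,.275],frame(-43.6,65,1))
E
```

```text
mid xyz [2.4, -62.5, -23.4] turn [-1.5122, -0.3905, -0.3385] deg 91.6 mm 67 TCP [ 0.48  -0.001  0.349]
pre xyz [21.0, -99.8, -19.2] turn [-3.0019, -0.0613, -0.7129] deg 176.8 mm 104 TCP [0.513 0.02  0.334]
```

Emit:
step_arm(commands=[{"xyz":[2,-62,-23],"turn":[-1.512,-0.39,-0.338],"grip":93},{"xyz":[2,-62,-23],"turn":[-1.512,-0.39,-0.338],"grip":93},{"xyz":[2,-62,-23],"turn":[-1.512,-0.39,-0.338],"grip":93},{"xyz":[2,-62,-23],"turn":[-1.512,-0.39,-0.338],"grip":93},{"xyz":[2,-62,-23],"turn":[-1.512,-0.39,-0.338],"grip":93},{"xyz":[2,-62,-23],"turn":[-1.512,-0.39,-0.338],"grip":93},{"xyz":[2,-62,-23],"turn":[-1.512,-0.39,-0.338],"grip":93},{"xyz":[2,-62,-23],"turn":[-1.512,-0.39,-0.338],"grip":93},{"xyz":[2,-62,-23],"turn":[-1.512,-0.39,-0.338],"grip":93}])

```text
t: 3.58
tool_pos: [0.4794, -0.0003, 0.3482]
orientation: [1.719, 0.354, -1.431]
force: [0.5, 1.0, -0.7]
opening: 0.0926
```

```bash
python3 - <<'E'
from h import *
s,R=state();print(s["q"].round(2),s["tool_pos"])
goto("pre",[.533,.001,.275],frame(-43.6,65,1))
E
```

```text
[ 0.09 -0.45  1.97 -0.33  1.33  0.85] [ 4.79432338e-01 -3.04985433e-04  3.48226273e-01]
pre xyz [17.3, 4.7, -37.8] turn [-1.5355, 0.0001, 0.0013] deg 88.0 mm 42 TCP [0.513 0.02  0.334]
```

Emit:
step_arm(commands=[{"xyz":[17,5,-38],"turn":[-1.536,0,0],"grip":93},{"xyz":[17,5,-38],"turn":[-1.536,0,0],"grip":93},{"xyz":[17,5,-38],"turn":[-1.536,0,0],"grip":93},{"xyz":[17,5,-38],"turn":[-1.536,0,0],"grip":93},{"xyz":[17,5,-38],"turn":[-1.536,0,0],"grip":93},{"xyz":[17,5,-38],"turn":[-1.536,0,0],"grip":93},{"xyz":[17,5,-38],"turn":[-1.536,0,0],"grip":93},{"xyz":[17,5,-38],"turn":[-1.536,0,0],"grip":93},{"xyz":[17,5,-38],"turn":[-1.536,0,0],"grip":93}])

```text
t: 4.7
tool_pos: [0.5132, 0.0201, 0.3341]
orientation: [0.433, 1.076, -0.678]
force: [-0.4, -0.1, -0.8]
opening: 0.093
```

```bash
python3 - <<'E'
from h import *
s,R=state();print(s["q"].round(2),s["tool_pos"].round(4),R[:,1].round(3))
goto("grasp",[.533,.001,.188],frame(-43.6,65,1))
tip=s["tool_pos"]+R[:,0]*.084
print("bottle sides expected",proj("top",[.533,.001,.209]))
t=rgb("top");cv2.imwrite("pics/c3.png",cv2.resize(t[90:230,180:330,::-1],(600,560)))
E
```

```text
[ 0.13 -0.33  1.91 -0.35  1.29 -0.63] [0.5132 0.0201 0.3341] [0.691 0.722 0.001]
grasp xyz [79.1, -0.3, -36.9] turn [-0.0029, 0.0004, -0.0001] deg 0.2 mm 87 TCP [0.513 0.02  0.247]
bottle sides expected [[249.2104928  161.87540449]]
```

View pics/c3.png

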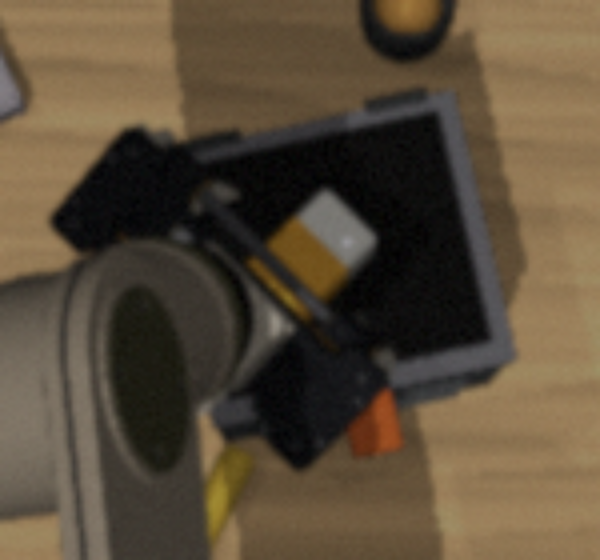

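The gripper is aligned across the bottle (base at about (335,215) in the crop, fingers on either side). I'll descend and grip.

Emit:
step_arm(commands=[{"xyz":[40,0,-18],"turn":[0,0,0],"grip":93},{"xyz":[65,0,-30],"turn":[0,0,0],"grip":93},{"xyz":[79,0,-37],"turn":[0,0,0],"grip":93},{"xyz":[79,0,-37],"turn":[0,0,0],"grip":93},{"xyz":[79,0,-37],"turn":[0,0,0],"grip":40},{"xyz":[79,0,-37],"turn":[0,0,0],"grip":40},{"xyz":[79,0,-37],"turn":[0,0,0],"grip":40},{"xyz":[79,0,-37],"turn":[0,0,0],"grip":40},{"xyz":[79,0,-37],"turn":[0,0,0],"grip":40},{"xyz":[79,0,-37],"turn":[0,0,0],"grip":40}], force=25)

```text
t: 6.0
tool_pos: [0.5132, 0.0204, 0.2469]
orientation: [0.433, 1.075, -0.677]
force: [0.3, 1.2, 0.7]
opening: 0.0464
```

```bash
python3 - <<'E'
from h import *
s,R=state();print(s["t"],s["q"].round(2),s["tool_pos"].round(4),s["opening"],s["force"])
c=goto("lift",[.48,-.08,.36],frame(-43.6,65,1))
# pitch about tool y: via vertical, then yaw
for h,p in((-43.6,110),(-43.6,155)): c=goto(f"p{p}",[.42,-.16,.36],frame(h,p,1),cmd=c)
print(frame(-43.6,155,1).round(2).tolist(),frame(136.4,25,-1).round(2).tolist())
E
```

```text
6.0 [ 0.13 -0.27  2.03 -0.37  1.13 -0.56] [0.5132 0.0204 0.2469] 0.04636026783980154 [0.34993438 1.20842689 0.66857956]
lift xyz [-148.4, -95.3, 89.2] turn [-0.003, 0.0009, -0.0005] deg 0.2 mm 198 TCP [ 0.46  -0.061  0.419]
p110 xyz [24.0, -99.3, 56.6] turn [0.0, 0.7854, -0.0] deg 45.0 mm 117 TCP [ 0.436 -0.175  0.421]
p155 xyz [19.0, -0.0, 46.0] turn [0.0, 0.7854, 0.0] deg 45.0 mm 50 TCP [ 0.463 -0.201  0.387]
[[-0.66, 0.69, 0.31], [0.63, 0.72, -0.29], [-0.42, 0.0, -0.91]] [[-0.66, 0.69, 0.31], [0.63, 0.72, -0.29], [-0.42, -0.0, -0.91]]
```

```bash
python3 - <<'E'
from h import *
X=lambda a:Ro.from_rotvec([a,0,0]).as_matrix()
goto("up",[.533,.001,.34],None)
goto("lift",[.52,-.12,.36],frame(-38,60,1)@X(.6))
goto("mid",[.55,-.20,.34],frame(-25,45,1)@X(1.57))
E
```

```text
up xyz [-137.6, -0.2, 64.5] turn [0.0, 0.0, 0.0] deg 0.0 mm 152 TCP [0.513 0.02  0.399]
lift xyz [-124.1, -99.7, 134.9] turn [0.5098, -0.0698, 0.069] deg 29.7 mm 209 TCP [ 0.494 -0.1    0.416]
mid xyz [-68.9, -148.4, 181.7] turn [1.2787, -0.1192, 0.4023] deg 77.1 mm 244 TCP [ 0.508 -0.181  0.386]
```

Emit:
step_arm(commands=[{"xyz":[-46,0,21],"turn":[0,0,0],"grip":40},{"xyz":[-92,0,43],"turn":[0,0,0],"grip":40},{"xyz":[-137,0,64],"turn":[0,0,0],"grip":40},{"xyz":[-124,-100,135],"turn":[0.51,-0.07,0.069],"grip":40},{"xyz":[-124,-100,135],"turn":[0.51,-0.07,0.069],"grip":40},{"xyz":[-124,-100,135],"turn":[0.51,-0.07,0.069],"grip":40},{"xyz":[-69,-148,182],"turn":[1.28,-0.12,0.4],"grip":40},{"xyz":[-69,-148,182],"turn":[1.28,-0.12,0.4],"grip":40},{"xyz":[-69,-148,182],"turn":[1.28,-0.12,0.4],"grip":40},{"xyz":[-69,-148,182],"turn":[1.28,-0.12,0.4],"grip":40},{"xyz":[-69,-148,182],"turn":[1.28,-0.12,0.4],"grip":40},{"xyz":[-69,-148,182],"turn":[1.28,-0.12,0.4],"grip":40}])

```text
t: 7.5
tool_pos: [0.508, -0.1805, 0.3848]
orientation: [1.626, 0.289, -0.953]
force: [0.3, -0.1, -2.3]
opening: 0.0461
```

```bash
python3 - <<'E'
from h import *
X=lambda a:Ro.from_rotvec([a,0,0]).as_matrix()
s,R=state();print(s["q"].round(2),s["opening"])
goto("fin",[.60,-.30,.26],frame(-15,25,-1))
goto("m2",[.58,-.26,.29],frame(-20,35,1)@X(2.3))
E
```

```text
[-0.43 -0.66  2.15 -0.01  0.87  0.  ] 0.0461275529325297
fin xyz [122.7, -14.8, 79.3] turn [1.4506, 0.3855, 0.1593] deg 86.5 mm 147 TCP [ 0.543 -0.285  0.287]
m2 xyz [73.2, -8.0, 46.1] turn [0.6715, 0.1309, 0.1443] deg 40.1 mm 87 TCP [ 0.53  -0.242  0.327]
```

Emit:
step_arm(commands=[{"xyz":[73,-8,46],"turn":[0.672,0.131,0.144],"grip":40},{"xyz":[73,-8,46],"turn":[0.672,0.131,0.144],"grip":40},{"xyz":[73,-8,46],"turn":[0.672,0.131,0.144],"grip":40},{"xyz":[73,-8,46],"turn":[0.672,0.131,0.144],"grip":40},{"xyz":[123,-15,79],"turn":[1.45,0.386,0.159],"grip":40},{"xyz":[123,-15,79],"turn":[1.45,0.386,0.159],"grip":40},{"xyz":[123,-15,79],"turn":[1.45,0.386,0.159],"grip":40},{"xyz":[123,-15,79],"turn":[1.45,0.386,0.159],"grip":40},{"xyz":[123,-15,79],"turn":[1.45,0.386,0.159],"grip":40},{"xyz":[123,-15,79],"turn":[1.45,0.386,0.159],"grip":40}])

```text
t: 8.75
tool_pos: [0.544, -0.2844, 0.2876]
orientation: [-2.99, 0.391, 0.662]
force: [0.1, 0.7, -2.6]
opening: 0.0459
```

```bash
python3 - <<'E'
from h import *
s,R=state();print(s["q"].round(2),s["opening"],s["tool_pos"].round(4),s["force"].round(2))
goto("down",[.60,-.30,.075],frame(-15,25,-1))
a=rgb("side");t=rgb("top")
cv2.imwrite("pics/c4.png",np.hstack([cv2.resize(a[60:260,220:420,::-1],(400,400)),cv2.resize(t[80:240,280:440,::-1],(400,400))]))
E
```

```text
[-0.79 -0.4   2.32  1.29  0.49  0.07] 0.04591200978682156 [ 0.544  -0.2844  0.2876] [ 0.05  0.72 -2.65]
down xyz [77.4, 0.3, 168.2] turn [0.0022, -0.0007, 0.0014] deg 0.2 mm 185 TCP [ 0.543 -0.285  0.102]
```

View pics/c4.png

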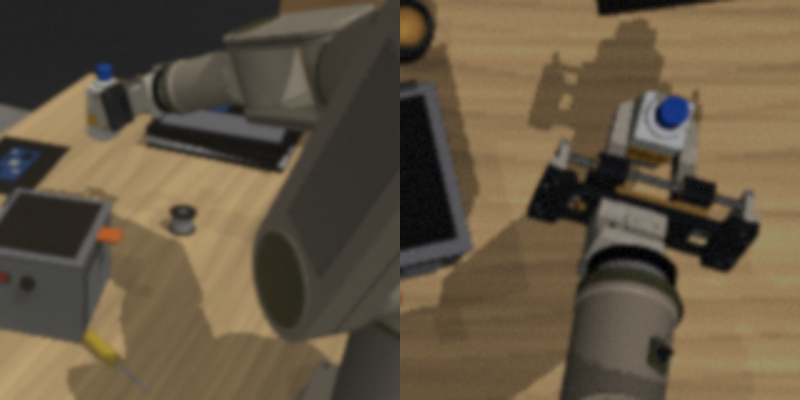

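The bottle is upright with its cap up. I'll lower it.

Emit:
step_arm(commands=[{"xyz":[26,0,56],"turn":[0,0,0],"grip":40},{"xyz":[52,0,112],"turn":[0,0,0],"grip":40},{"xyz":[77,0,168],"turn":[0,0,0],"grip":40},{"xyz":[77,0,168],"turn":[0,0,0],"grip":40},{"xyz":[77,0,168],"turn":[0,0,0],"grip":40},{"xyz":[77,0,168],"turn":[0,0,0],"grip":40}])

```text
t: 9.6
tool_pos: [0.5444, -0.2849, 0.1057]
orientation: [-2.991, 0.391, 0.657]
force: [0.9, -0.5, -1.0]
opening: 0.0458
```

```bash
python3 - <<'E'
from h import *
s,R=state();print(s["q"].round(2),s["opening"],s["tool_pos"].round(4),s["force"].round(2))
G=s["tool_pos"]+.065*R[:,0];print(G.round(4))
for d in(5,10,15): print((R.T@[0,0,-d]).round(2))
# bottle base height from side: lowest white px under grasp
a=rgb("side","s5");print("proj z0,z.01,z.02",[proj("side",[G[0],G[1],z]).round(1).tolist() for z in(0,.01,.02,.13)])
cv2.imwrite("pics/c5.png",cv2.resize(a[60:200,210:350,::-1],(560,560)))
E
```

```text
[-0.79  0.1   2.32  2.17  0.59 -0.93] 0.04575546304205818 [ 0.5444 -0.2849  0.1057] [ 0.89 -0.52 -0.96]
[ 0.6015 -0.3001  0.0785]
[ 2.09 -0.01  4.54]
[ 4.19 -0.01  9.08]
[ 6.28 -0.02 13.62]
proj z0,z.01,z.02 [[[271.4, 171.4]], [[271.4, 169.3]], [[271.5, 167.2]], [[271.8, 143.1]]]
```

View pics/c5.png

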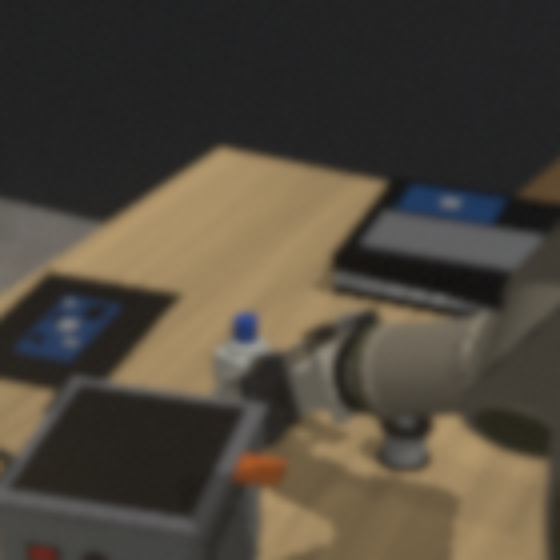

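Emit:
step_arm(commands=[{"xyz":[1,0,2],"turn":[0,0,0],"grip":40},{"xyz":[1,0,2],"turn":[0,0,0],"grip":40},{"xyz":[1,0,2],"turn":[0,0,0],"grip":40}])

```text
t: 10.02
tool_pos: [0.5437, -0.2846, 0.1024]
orientation: [-2.99, 0.393, 0.657]
force: [0.3, 0.3, -3.5]
opening: 0.0459
```

```bash
python3 - <<'E'
from h import *
s,R=state();print(s["q"].round(2),s["tool_pos"].round(4),s["force"].round(2),R.round(3).tolist())
E
```

```text
[-0.79  0.11  2.32  2.18  0.59 -0.94] [ 0.5437 -0.2846  0.1024] [ 0.35  0.26 -3.45] [[0.877, -0.258, -0.405], [-0.235, -0.966, 0.108], [-0.419, 0.001, -0.908]]
```

Emit:
step_arm(commands=[{"xyz":[3,0,6],"turn":[0,0,0],"grip":40},{"xyz":[3,0,6.5],"turn":[0,0,0],"grip":40},{"xyz":[3,0,6.5],"turn":[0,0,0],"grip":40}])

```text
t: 10.4
tool_pos: [0.5432, -0.2842, 0.0938]
orientation: [-2.988, 0.392, 0.66]
force: [-0.0, 0.2, -1.7]
opening: 0.0461
```

Emit:
step_arm(commands=[{"xyz":[1,0,2],"turn":[0,0,0],"grip":40},{"xyz":[1,0,2],"turn":[0,0,0],"grip":40}])

```text
t: 10.65
tool_pos: [0.5435, -0.2844, 0.092]
orientation: [-2.988, 0.392, 0.659]
force: [0.2, 0.9, -0.7]
opening: 0.0462
```

Emit:
step_arm(commands=[{"xyz":[1,0,2],"turn":[0,0,0],"grip":40},{"xyz":[1,0,2],"turn":[0,0,0],"grip":40}])

```text
t: 10.9
tool_pos: [0.5444, -0.285, 0.0914]
orientation: [-2.991, 0.392, 0.654]
force: [-3.3, 1.1, 6.0]
opening: 0.0458
```

Emit:
step_arm(commands=[{"xyz":[-1,0,-1],"turn":[0,0,0],"grip":60},{"xyz":[-1,0,-1],"turn":[0,0,0],"grip":90},{"xyz":[-1,0,-1],"turn":[0,0,0],"grip":90},{"xyz":[-1,0,-1],"turn":[0,0,0],"grip":90},{"xyz":[-30,0,-5],"turn":[0,0,0],"grip":90},{"xyz":[-60,0,-10],"turn":[0,0,0],"grip":90},{"xyz":[-90,0,-30],"turn":[0,0,0],"grip":90},{"xyz":[-110,0,-70],"turn":[0,0,0],"grip":90},{"xyz":[-130,0,-110],"turn":[0,0,0],"grip":90},{"xyz":[-130,0,-110],"turn":[0,0,0],"grip":90}])

```text
t: 12.15
tool_pos: [0.482, -0.2739, 0.2529]
orientation: [-2.995, 0.39, 0.656]
force: [0.2, -0.2, -0.2]
opening: 0.0902
```

```bash
python3 - <<'E'
from h import *
s,R=state();print(s["q"].round(2),s["tool_pos"].round(4),s["force"].round(2))
t=rgb("top");a=rgb("side")
cv2.imwrite("pics/c6.png",np.hstack([cv2.resize(a[60:220,200:360,::-1],(400,400),interpolation=2),cv2.resize(t[80:240,280:440,::-1],(400,400),interpolation=2)]))
E
```

```text
[-0.91 -0.55  2.49  1.34  0.6  -0.04] [ 0.482  -0.2739  0.2529] [ 0.23 -0.2  -0.2 ]
```

View pics/c6.png

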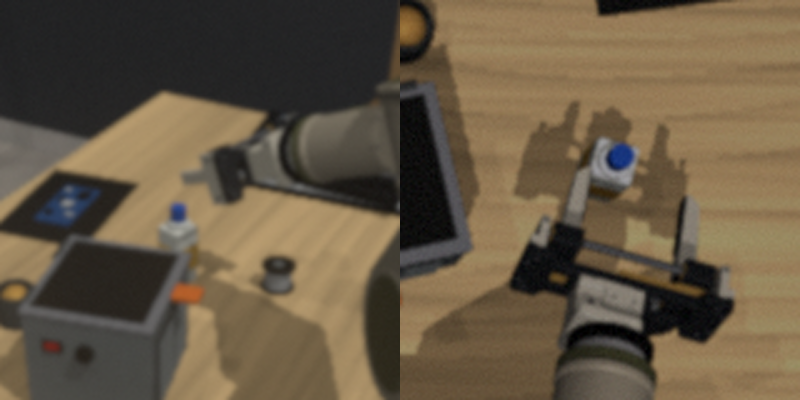

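Both views show the bottle standing on its own, cap at about (620,155) in the right-hand crop, with the spool undisturbed. Next is the flap: grip the orange tab across its 32 mm width from above.

```bash
cat >> h.py <<'E'
EX=np.array([np.cos(np.radians(13.1)),np.sin(np.radians(13.1)),0]);C0=np.array([.561,-.033,0])
H=C0+.088*EX+[0,0,.159]
tab=lambda th,r=.205:H-r*np.cos(th)*EX+[0,0,r*np.sin(th)]
E
python3 - <<'E'
from h import *
G=tab(0);print(G)
goto("a",[.46,-.2,.30],frame(0,60,-1))
goto("b",G+[0,0,.09],frame(13.1,88,-1))
E
```

```text
[ 0.44704481 -0.0595182   0.159     ]
a xyz [-109.9, -56.3, -69.4] turn [-0.1762, -0.6068, -0.1922] deg 37.8 mm 142 TCP [ 0.428 -0.2    0.356]
b xyz [-109.0, -196.1, -23.1] turn [-0.4256, -1.0764, -0.2815] deg 68.3 mm 226 TCP [ 0.445 -0.06   0.314]
```

Emit:
step_arm(commands=[{"xyz":[-110,-56,-69],"turn":[-0.176,-0.607,-0.192],"grip":70},{"xyz":[-110,-56,-69],"turn":[-0.176,-0.607,-0.192],"grip":70},{"xyz":[-110,-56,-69],"turn":[-0.176,-0.607,-0.192],"grip":70},{"xyz":[-110,-56,-69],"turn":[-0.176,-0.607,-0.192],"grip":70},{"xyz":[-109,-196,-23],"turn":[-0.426,-1.076,-0.282],"grip":70},{"xyz":[-109,-196,-23],"turn":[-0.426,-1.076,-0.282],"grip":70},{"xyz":[-109,-196,-23],"turn":[-0.426,-1.076,-0.282],"grip":70},{"xyz":[-109,-196,-23],"turn":[-0.426,-1.076,-0.282],"grip":70},{"xyz":[-109,-196,-23],"turn":[-0.426,-1.076,-0.282],"grip":70},{"xyz":[-109,-196,-23],"turn":[-0.426,-1.076,-0.282],"grip":70},{"xyz":[-109,-196,-23],"turn":[-0.426,-1.076,-0.282],"grip":70},{"xyz":[-109,-196,-23],"turn":[-0.426,-1.076,-0.282],"grip":70}])

```text
t: 13.75
tool_pos: [0.4446, -0.061, 0.3142]
orientation: [2.141, 0.246, -2.066]
force: [0.4, 0.2, 0.3]
opening: 0.0699
```

```bash
python3 - <<'E'
from h import *
s,R=state();print(s["q"].round(2),s["tool_pos"].round(4),s["force"].round(2))
goto("down",tab(0),frame(13.1,88,-1))
E
```

```text
[-0.26 -0.32  1.89  0.02  1.54  1.08] [ 0.4446 -0.061   0.3142] [0.45 0.21 0.3 ]
down xyz [90.2, -0.7, 2.9] turn [-0.0017, -0.0012, 0.002] deg 0.2 mm 90 TCP [ 0.445 -0.06   0.224]
```

Emit:
step_arm(commands=[{"xyz":[45,-1,1],"turn":[0,0,0],"grip":70},{"xyz":[75,-1,3],"turn":[0,0,0],"grip":70},{"xyz":[90,-1,3],"turn":[0,0,0],"grip":70},{"xyz":[90,-1,3],"turn":[0,0,0],"grip":70},{"xyz":[90,-1,3],"turn":[0,0,0],"grip":26},{"xyz":[90,-1,3],"turn":[0,0,0],"grip":26},{"xyz":[90,-1,3],"turn":[0,0,0],"grip":26},{"xyz":[90,-1,3],"turn":[0,0,0],"grip":26}], force=20)

```text
t: 14.75
tool_pos: [0.4449, -0.0592, 0.224]
orientation: [2.139, 0.248, -2.066]
force: [1.7, -5.7, 0.4]
opening: 0.035
```

```bash
python3 - <<'E'
from h import *
s,R=state();print(s["q"].round(2),s["tool_pos"].round(4),s["force"].round(2),s["opening"])
for th in np.arange(.15,1.62,.15): goto(f"{th:.2f}",tab(th),frame(13.1,88-28*th/1.5,-1))
E
```

```text
[-0.26 -0.27  2.01  0.02  1.37  1.08] [ 0.4449 -0.0592  0.224 ] [ 1.66 -5.73  0.42] 0.0349656881521858
0.15 xyz [-30.4, 0.8, 0.1] turn [-0.0001, 0.0488, 0.0021] deg 2.8 mm 30 TCP [ 0.444 -0.06   0.254]
0.30 xyz [-59.9, 0.7, -4.7] turn [-0.0002, 0.0977, 0.0021] deg 5.6 mm 60 TCP [ 0.448 -0.059  0.284]
0.45 xyz [-87.7, 0.7, -13.7] turn [-0.0002, 0.1465, 0.0021] deg 8.4 mm 89 TCP [ 0.455 -0.058  0.312]
0.60 xyz [-113.2, 0.6, -26.9] turn [-0.0003, 0.1954, 0.0021] deg 11.2 mm 116 TCP [ 0.467 -0.055  0.338]
0.75 xyz [-135.8, 0.5, -43.9] turn [-0.0003, 0.2443, 0.0021] deg 14.0 mm 143 TCP [ 0.483 -0.051  0.361]
0.90 xyz [-155.0, 0.5, -64.1] turn [-0.0004, 0.2931, 0.0021] deg 16.8 mm 168 TCP [ 0.502 -0.047  0.381]
1.05 xyz [-170.3, 0.5, -87.1] turn [-0.0004, 0.342, 0.0021] deg 19.6 mm 191 TCP [ 0.524 -0.042  0.397]
1.20 xyz [-181.4, 0.4, -112.3] turn [-0.0005, 0.3909, 0.0021] deg 22.4 mm 213 TCP [ 0.548 -0.036  0.409]
1.35 xyz [-188.1, 0.4, -139.1] turn [-0.0005, 0.4398, 0.0021] deg 25.2 mm 234 TCP [ 0.574 -0.03   0.417]
1.50 xyz [-190.1, 0.4, -166.7] turn [-0.0006, 0.4886, 0.0021] deg 28.0 mm 253 TCP [ 0.601 -0.024  0.42 ]
```

Emit:
step_arm(commands=[{"xyz":[0,1.5,0],"turn":[0,0,0],"grip":26},{"xyz":[0,1.5,0],"turn":[0,0,0],"grip":26},{"xyz":[0,1.5,0],"turn":[0,0,0],"grip":26}])

```text
t: 15.12
tool_pos: [0.4453, -0.0606, 0.2239]
orientation: [2.139, 0.248, -2.066]
force: [0.5, -0.2, 3.1]
opening: 0.0316
```

Emit:
step_arm(commands=[{"xyz":[-15,0,0],"turn":[0,0.02,0],"grip":26},{"xyz":[-30,0,0],"turn":[0,0.049,0],"grip":26},{"xyz":[-45,0,-2],"turn":[0,0.07,0],"grip":26},{"xyz":[-60,0,-5],"turn":[0,0.098,0],"grip":26}])

```text
t: 15.62
tool_pos: [0.4477, -0.0599, 0.2846]
orientation: [2.244, 0.261, -1.964]
force: [1.5, -1.1, -3.0]
opening: 0.032
```

```bash
python3 - <<'E'
from h import *
for th in np.arange(.42,1.63,.12): goto(f"{th:.2f}",tab(th),frame(13.1,88-28*th/1.5,-1))
E
```

```text
0.42 xyz [-21.0, -0.6, -9.0] turn [-0.0005, 0.0383, 0.0029] deg 2.2 mm 23 TCP [ 0.454 -0.058  0.307]
0.54 xyz [-41.0, -0.7, -20.6] turn [-0.0006, 0.0774, 0.0029] deg 4.4 mm 46 TCP [ 0.462 -0.056  0.328]
0.66 xyz [-59.0, -0.7, -34.5] turn [-0.0006, 0.1165, 0.0029] deg 6.7 mm 68 TCP [ 0.473 -0.053  0.348]
0.78 xyz [-74.8, -0.8, -50.5] turn [-0.0007, 0.1555, 0.0029] deg 8.9 mm 90 TCP [ 0.487 -0.05   0.365]
0.90 xyz [-88.2, -0.8, -68.4] turn [-0.0007, 0.1946, 0.0028] deg 11.2 mm 112 TCP [ 0.502 -0.047  0.381]
1.02 xyz [-99.0, -0.9, -87.7] turn [-0.0008, 0.2337, 0.0028] deg 13.4 mm 132 TCP [ 0.519 -0.043  0.394]
1.14 xyz [-106.9, -0.9, -108.3] turn [-0.0008, 0.2728, 0.0028] deg 15.6 mm 152 TCP [ 0.538 -0.038  0.405]
1.26 xyz [-112.0, -0.9, -129.8] turn [-0.0009, 0.3119, 0.0028] deg 17.9 mm 171 TCP [ 0.558 -0.034  0.413]
1.38 xyz [-114.0, -0.9, -151.8] turn [-0.001, 0.351, 0.0028] deg 20.1 mm 190 TCP [ 0.579 -0.029  0.418]
1.50 xyz [-113.0, -0.9, -174.0] turn [-0.001, 0.3901, 0.0028] deg 22.4 mm 207 TCP [ 0.601 -0.024  0.42 ]
1.62 xyz [-109.0, -0.9, -196.1] turn [-0.0011, 0.4292, 0.0028] deg 24.6 mm 224 TCP [ 0.623 -0.019  0.419]
```

Emit:
step_arm(commands=[{"xyz":[-21,0,-9],"turn":[0,0.038,0],"grip":26},{"xyz":[-41,0,-21],"turn":[0,0.077,0],"grip":26},{"xyz":[-59,0,-34],"turn":[0,0.116,0],"grip":26},{"xyz":[-75,0,-50],"turn":[0,0.155,0],"grip":26},{"xyz":[-88,0,-68],"turn":[0,0.195,0],"grip":26},{"xyz":[-99,0,-88],"turn":[0,0.234,0],"grip":26},{"xyz":[-107,0,-108],"turn":[0,0.273,0],"grip":26},{"xyz":[-112,0,-130],"turn":[0,0.312,0],"grip":26},{"xyz":[-114,0,-152],"turn":[0,0.351,0],"grip":26},{"xyz":[-113,0,-174],"turn":[0,0.39,0],"grip":26},{"xyz":[-109,0,-196],"turn":[0,0.429,0],"grip":26},{"xyz":[-109,0,-196],"turn":[0,0.429,0],"grip":26}])

```text
t: 17.12
tool_pos: [0.625, -0.0165, 0.4206]
orientation: [2.647, 0.312, -1.452]
force: [-2.7, 12.4, 4.7]
opening: 0.0317
```

```bash
python3 - <<'E'
from h import *
s,R=state();print(s["t"],s["q"].round(2),s["tool_pos"].round(4),s["force"].round(2),s["opening"])
for n in("side","top"):
    im=rgb(n)
    for c in blobs(im,(3,150,80),(14,255,255),8): print(n,cv2.minAreaRect(c)[0],[proj(n,tab(t)).round(0).tolist() for t in(1.3,1.5,1.62)])
E
```

```text
17.125 [-0.22 -0.23  1.71  0.27  1.16  1.07] [ 0.625  -0.0165  0.4206] [-2.67 12.43  4.68] 0.03167671099977863
side (211.5, 115.5) [[[231.0, 115.0]], [[218.0, 111.0]], [[211.0, 110.0]]]
```

The joint force and the tab in the side view (211,115) put the flap at about 1.6 rad. I'll release it and move above the cassette tab.

Emit:
step_arm(commands=[{"xyz":[0,0,0],"turn":[0,0,0],"grip":70},{"xyz":[0,0,0],"turn":[0,0,0],"grip":70},{"xyz":[0,0,0],"turn":[0,0,0],"grip":70},{"xyz":[-40,0,0],"turn":[0,0,0],"grip":70},{"xyz":[-80,0,0],"turn":[0,0,0],"grip":70},{"xyz":[-110,0,30],"turn":[0,0,0],"grip":70},{"xyz":[-110,0,80],"turn":[0,0,0],"grip":70},{"xyz":[-110,0,120],"turn":[0,0,0],"grip":70}])

```text
t: 18.23
tool_pos: [0.4661, -0.0564, 0.4467]
orientation: [2.642, 0.304, -1.458]
force: [-0.1, 0.1, -0.8]
opening: 0.0696
```

```bash
python3 - <<'E'
from h import *
s,R=state();print(s["t"],s["q"].round(2),s["tool_pos"].round(4),s["force"].round(2))
for n in("side","top"):
    im=rgb(n,n+"7")
    for c in blobs(im,(3,150,80),(14,255,255),8): print(n,cv2.minAreaRect(c)[0],[proj(n,tab(t,.193)).round(0).tolist() for t in(1.3,1.5,1.62)])
    P=proj(n,C0-.05*EX+[0,0,.137])[0]
    for c in blobs(im,(100,120,40),(128,255,255),6):
        if np.hypot(*(np.array(cv2.minAreaRect(c)[0])-P))<60: print(n,"blue",cv2.minAreaRect(c),P)
goto("pre",[.512,-.044,.26],frame(13.1,89,-1))
t=cv2.imread("pics/top7.png");a=cv2.imread("pics/side7.png")
cv2.imwrite("pics/c7.png",np.hstack([cv2.resize(a[80:240,170:330],(400,400),interpolation=2),cv2.resize(t[80:240,180:340],(400,400),interpolation=2)]))
E
```

```text
18.225 [-0.44 -0.66  1.97  0.34  1.39  0.92] [ 0.4661 -0.0564  0.4467] [-0.11  0.13 -0.8 ]
side (211.5, 113.0) [[[230.0, 118.0]], [[218.0, 115.0]], [[211.0, 114.0]]]
side blue ((257.5, 179.0), (10.0, 3.0), 90.0) [258.47704813 180.26099095]
side blue ((271.0, 144.5), (5.0, 2.0), 90.0) [258.47704813 180.26099095]
side blue ((233.75001525878906, 139.75), (3.535533905029297, 11.31370735168457), 45.0) [258.47704813 180.26099095]
top (255.09616088867188, 94.48078155517578) [[[261.0, 122.0]], [[258.0, 104.0]], [[255.0, 94.0]]]
top blue ((267.11767578125, 174.97061157226562), (3.395498752593994, 12.369317054748535), 75.96376037597656) [267.20817626 174.8506011 ]
pre xyz [126.0, -1.3, 22.7] turn [-0.0032, -0.5408, 0.0033] deg 31.0 mm 128 TCP [ 0.511 -0.044  0.325]
```

View pics/c7.png

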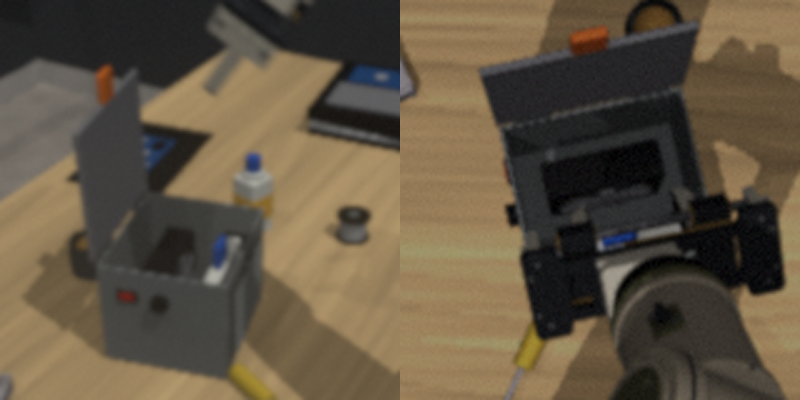

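The flap is wide open (tab matches 1.62 rad in both views), the bottle stands, and the blue tab at (267.1,175.0) in the top view is within 0.2 px of the prediction. Now I'll go down onto it.

Emit:
step_arm(commands=[{"xyz":[126,0,23],"turn":[0,-0.541,0],"grip":70},{"xyz":[126,0,23],"turn":[0,-0.541,0],"grip":70},{"xyz":[126,0,23],"turn":[0,-0.541,0],"grip":70},{"xyz":[126,0,23],"turn":[0,-0.541,0],"grip":70},{"xyz":[126,0,23],"turn":[0,-0.541,0],"grip":70}])

```text
t: 18.95
tool_pos: [0.5145, -0.0448, 0.3291]
orientation: [2.129, 0.247, -2.076]
force: [0.2, -0.4, 0.2]
opening: 0.0698
```

```bash
python3 - <<'E'
from h import *
s,R=state();print(s["t"],s["q"].round(2),s["tool_pos"].round(4))
goto("down",[.512,-.044,.146],frame(13.1,90,-1))
E
```

```text
18.95 [-0.19 -0.13  1.7   0.01  1.55  1.15] [ 0.5145 -0.0448  0.3291]
down xyz [118.0, -1.1, 5.3] turn [0.0002, -0.0254, 0.0021] deg 1.5 mm 118 TCP [ 0.512 -0.044  0.211]
```

Emit:
step_arm(commands=[{"xyz":[0,0,0],"turn":[0,-0.017,0],"grip":65},{"xyz":[50,0,0],"turn":[0,-0.017,0],"grip":65},{"xyz":[90,0,0],"turn":[0,-0.017,0],"grip":65},{"xyz":[114,0,0],"turn":[0,-0.017,0],"grip":65},{"xyz":[114,0,0],"turn":[0,-0.017,0],"grip":65},{"xyz":[114,0,0],"turn":[0,-0.017,0],"grip":65},{"xyz":[114,0,0],"turn":[0,-0.017,0],"grip":30},{"xyz":[114,0,0],"turn":[0,-0.017,0],"grip":30},{"xyz":[114,0,0],"turn":[0,-0.017,0],"grip":30},{"xyz":[114,0,0],"turn":[0,-0.017,0],"grip":30},{"xyz":[114,0,0],"turn":[0,-0.017,0],"grip":30}], force=30)

```text
t: 20.32
tool_pos: [0.516, -0.0439, 0.2143]
orientation: [2.105, 0.245, -2.098]
force: [-0.3, 1.5, 2.5]
opening: 0.0354
```

```bash
python3 - <<'E'
from h import *
s,R=state();print(s["t"],s["q"].round(2),s["tool_pos"].round(4),s["force"].round(2),s["opening"],R[:,0].round(3))
goto("up",[.512,-.044,.345],frame(13.1,90,-1))
E
```

```text
20.325 [-0.19 -0.03  1.82  0.    1.35  1.15] [ 0.516  -0.0439  0.2143] [-0.31  1.53  2.53] 0.035444190946722944 [ 0.003  0.003 -1.   ]
up xyz [-195.7, -1.3, 3.1] turn [0.0001, -0.0038, 0.0026] deg 0.3 mm 196 TCP [ 0.512 -0.044  0.41 ]
```

Emit:
step_arm(commands=[{"xyz":[-20,0,0],"turn":[0,0,0],"grip":30},{"xyz":[-45,0,0],"turn":[0,0,0],"grip":30},{"xyz":[-75,0,0],"turn":[0,0,0],"grip":30},{"xyz":[-105,0,0],"turn":[0,0,0],"grip":30},{"xyz":[-135,0,0],"turn":[0,0,0],"grip":30},{"xyz":[-165,0,0],"turn":[0,0,0],"grip":30},{"xyz":[-195,0,0],"turn":[0,0,0],"grip":30},{"xyz":[-195,0,0],"turn":[0,0,0],"grip":30},{"xyz":[-195,0,0],"turn":[0,0,0],"grip":30}])

```text
t: 21.45
tool_pos: [0.515, -0.0446, 0.4072]
orientation: [2.103, 0.245, -2.101]
force: [0.1, 0.4, -1.3]
opening: 0.0357
```

```bash
python3 - <<'E'
from h import *
s,R=state();print(s["t"],s["q"].round(2),s["tool_pos"].round(4),s["force"].round(2),s["opening"])
goto("mid",[.49,.16,.34],frame(58,90,-1))
goto("fin",[.47,.370,.30],frame(102.9,90,-1))
t=rgb("top","top8");a=rgb("side","side8")
cv2.imwrite("pics/c8.png",np.hstack([cv2.resize(a[60:260,150:350,::-1],(400,400),interpolation=2),cv2.resize(t[80:240,180:340,::-1],(400,400),interpolation=2)]))
E
```

```text
21.45 [-0.19 -0.11  1.55  0.    1.71  1.15] [ 0.515  -0.0446  0.4072] [ 0.08  0.37 -1.28] 0.0356665537975384
mid xyz [3.0, -205.0, -22.0] turn [-0.7837, -0.0027, 0.0026] deg 44.9 mm 206 TCP [0.49  0.16  0.405]
fin xyz [43.7, -413.9, -50.1] turn [-1.5673, -0.0038, 0.0015] deg 89.8 mm 419 TCP [0.47  0.37  0.365]
```

View pics/c8.png

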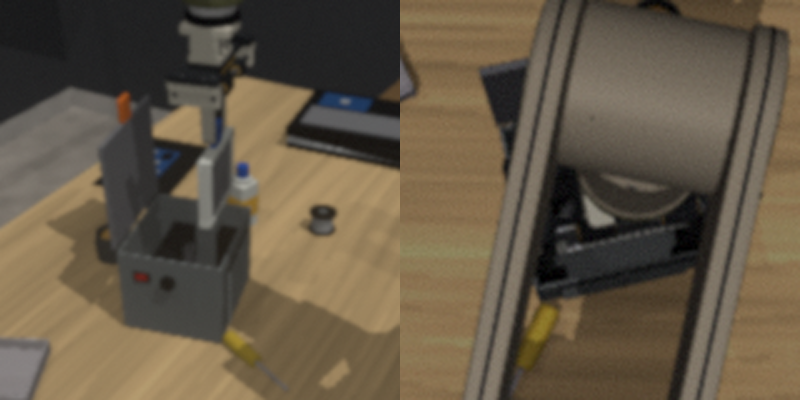

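The cassette hangs upright from the gripper, clear of the box, and the flap is still open. I'll carry it to the tray on the left, turning it 90°.

Emit:
step_arm(commands=[{"xyz":[0,-30,-3],"turn":[-0.11,0,0],"grip":30},{"xyz":[1,-65,-7],"turn":[-0.24,0,0],"grip":30},{"xyz":[2,-105,-11],"turn":[-0.4,0,0],"grip":30},{"xyz":[3,-145,-15],"turn":[-0.55,0,0],"grip":30},{"xyz":[3,-185,-20],"turn":[-0.7,0,0],"grip":30},{"xyz":[5,-225,-25],"turn":[-0.85,0,0],"grip":30},{"xyz":[10,-265,-30],"turn":[-1.0,0,0],"grip":30},{"xyz":[15,-305,-35],"turn":[-1.15,0,0],"grip":30},{"xyz":[25,-345,-40],"turn":[-1.3,0,0],"grip":30},{"xyz":[35,-380,-45],"turn":[-1.45,0,0],"grip":30},{"xyz":[43,-414,-50],"turn":[-1.567,0,0],"grip":30},{"xyz":[43,-414,-50],"turn":[-1.567,0,0],"grip":30}])

```text
t: 23.05
tool_pos: [0.4689, 0.3715, 0.3641]
orientation: [1.04, 1.311, -1.04]
force: [0.6, -0.7, -2.1]
opening: 0.0357
```

```bash
python3 - <<'E'
from h import *
s,R=state();print(s["t"],s["q"].round(2),s["tool_pos"].round(4),s["force"].round(2),s["opening"],R[:,1].round(3))
goto("low",[.47,.370,.244],frame(102.9,90,-1))
E
```

```text
23.05 [0.58 0.11 1.4  0.   1.63 0.36] [0.4689 0.3715 0.3641] [ 0.6  -0.69 -2.12] 0.03571803416971253 [ 0.974  0.226 -0.001]
low xyz [55.1, 0.8, 1.8] turn [0.0033, -0.0015, 0.0011] deg 0.2 mm 55 TCP [0.47  0.37  0.309]
```

Emit:
step_arm(commands=[{"xyz":[20,0,1],"turn":[0,0,0],"grip":30},{"xyz":[40,0,2],"turn":[0,0,0],"grip":30},{"xyz":[55,0,2],"turn":[0,0,0],"grip":30},{"xyz":[55,0,2],"turn":[0,0,0],"grip":30},{"xyz":[55,0,2],"turn":[0,0,0],"grip":30},{"xyz":[55,0,2],"turn":[0,0,0],"grip":30},{"xyz":[55,0,2],"turn":[0,0,0],"grip":30},{"xyz":[55,0,2],"turn":[0,0,0],"grip":30}])

```text
t: 24.05
tool_pos: [0.4709, 0.3684, 0.3127]
orientation: [1.046, 1.307, -1.038]
force: [0.7, 0.3, -2.6]
opening: 0.0361
```

```bash
python3 - <<'E'
from h import *
s,R=state();G=s["tool_pos"]+.065*R[:,0];print(s["t"],G.round(4),s["force"].round(2),s["opening"],abs(s["dq"]).max().round(4))
t=rgb("top","top9");a=rgb("side","side9")
t=t.copy();a=a.copy()
y=R[:,1];E=[[G[0]+k*.065*y[0],G[1]+k*.065*y[1],z] for z in(.105,.215) for k in(-1,1)]
T=[[.561,.458,.025],[.588,.329,.025],[.378,.281,.025],[.352,.409,.025]]
for n,im in(("top",t),("side",a)):
    print(n,proj(n,E).round(0).tolist(),proj(n,T).round(0).tolist())
    for p in proj(n,E): cv2.circle(im,(int(p[0]),int(p[1])),1,(255,0,0),-1)
    for p in proj(n,T): cv2.circle(im,(int(p[0]),int(p[1])),1,(0,255,0),-1)
cv2.imwrite("pics/c9.png",np.hstack([cv2.resize(a[100:340,100:340,::-1],(400,400),interpolation=2),cv2.resize(t[60:260,60:260,::-1],(400,400),interpolation=2)]))
for c in blobs(t,(100,140,60),(125,255,255),8): print("blue top",cv2.minAreaRect(c)[0])
print("bottle cap expected",proj("top",[.60,-.30,.134]))
for c in blobs(t,(3,150,80),(14,255,255),8): print("tab",cv2.minAreaRect(c)[0])
E
```

```text
24.05 [0.4711 0.3686 0.2477] [ 0.68  0.29 -2.61] 0.0360845661810732 0.0039
top [[112.0, 214.0], [103.0, 165.0], [98.0, 211.0], [89.0, 158.0]] [[86.0, 159.0], [132.0, 151.0], [147.0, 226.0], [100.0, 235.0]]
side [[214.0, 283.0], [166.0, 271.0], [210.0, 250.0], [159.0, 239.0]] [[143.0, 308.0], [169.0, 270.0], [241.0, 288.0], [222.0, 329.0]]
blue top (368.0000305175781, 142.50001525878906)
blue top (399.72308349609375, 49.78462600708008)
bottle cap expected [[368.01347808 142.85164382]]
tab (255.28848266601562, 93.94231414794922)
```

View pics/c9.png

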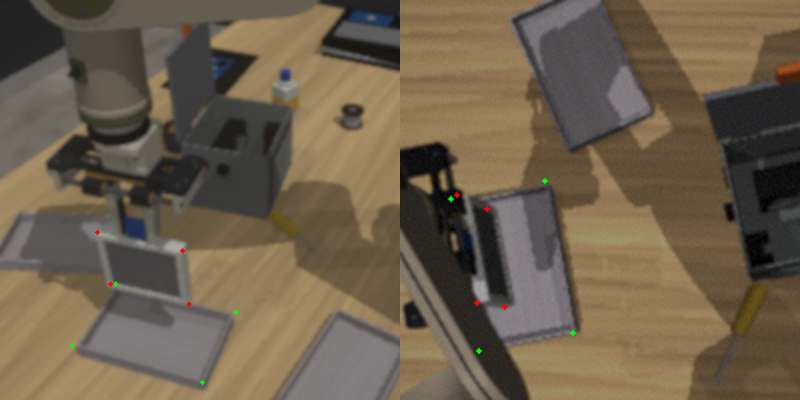

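```bash
python3 -c "
from plant import robot
print(robot.close_job())"
```

```text
the job is handed in; nothing more can be done
None
```

I did the three steps in order, and the job is handed in at about 24 s of the 64 s allowed. No verdict was reported.

- **Bottle:** it stands upright on the bench to the right of the extractor, at about (0.60, −0.30), away from the tray. In the last check its cap was within 0.5 px of where it should be in the top view.
- **Flap:** I swung it open by the orange tab and let go at about 1.62 rad. In the last picture it was still there.
- **Cassette:** the arm was holding it still and upright by the blue tab, over the tray farthest to the left. Its lower edge lies along the tray's length, about 0.108 m above the bench by the arm's reading. It has about 40 mm to spare at each end and 60 mm at the sides. The corners I projected matched the last images.
- **Other things:** the tray and screwdriver looked unmoved in the last pictures, and the spool did too in the side view. I did not measure them again, and I did not check the tip-cleaner pot.

My first bottle grasp, at a shallow pitch, ran into limits on joints 2 and 6. I switched to a steeper grasp with the tool rolled half a turn before touching anything. There was also a sideways load of about 12 N on the tab at the end of the flap swing, probably from a small yaw error, and it had no visible effect. No final check failed or disagreed.

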